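# Change the filter cartridge behind the solvent bottles

### The job

Move the two amber bottles from the solvent station into the white side tray, then take the used filter (red top) out of its socket and put it in the red waste dish, and only after that stand the new filter (green top) upright in the socket. Finally put each bottle back, centred on the seat of its own cap's colour. Keep the bottles upright, set them down rather than drop them, and leave the glass beaker where it is.

Things in the scene. Friction and masses are not known exactly. Their poses are not given: they have to be found in the camera images.
- bottle_blue_mid (a point): the amber glass bottle with a blue screw cap, 0.17 to 0.29 kg, upright, 125 mm tall: body 66 mm across up to 78 mm height, shoulder sloping to 92 mm, neck 32 mm across, cap 38 mm across from 101 to 125 mm height (grip it by the cap). This point is on its axis, half-way up, 62.5 mm above its underside; z up its axis. It starts on the blue seat.
- bottle_yellow_mid (a point): the amber glass bottle with a yellow screw cap, 0.17 to 0.29 kg, upright, 125 mm tall: body 66 mm across up to 78 mm height, shoulder sloping to 92 mm, neck 32 mm across, cap 38 mm across from 101 to 125 mm height (grip it by the cap). This point is on its axis, half-way up, 62.5 mm above its underside; z up its axis. It starts on the yellow seat.
- seat_blue: blue disc, the blue-capped bottle's seat, 78 mm across, its top 15 mm above the bench. Fixed. Origin: centre of its underside, 12 mm above the bench. The two seats lie side by side on the station, 84 mm between centres, 74 mm from the socket's centre; either may be left or right.
- seat_yellow: yellow disc, the yellow-capped bottle's seat; otherwise just like the blue one, beside it. The station under seats and socket is a fixed light grey slab 160 x 176 mm, 12 mm thick, with a blue lip 22 mm above the bench along its far edge, 48 to 60 mm beyond the socket's centre.
- socket: fixed black round cup on the station, behind the bottles (away from the robot): 68 mm outside, 58 mm inside diameter, rim 21 mm and inner floor 15 mm above the bench; a filter stands loosely in it. Origin: centre of its underside, 12 mm above the bench; x points straight away from the middle between the seats, y along the line of the seats. Bottles on the seats leave a gripper no room to reach in.
- filter_used_mid (a point): the used filter cartridge: plain upright cylinder 34 mm in diameter and 60 mm tall, grey with a red top and a red band. 0.07 to 0.12 kg. This point is its centre, 30 mm above its underside; z is up its axis. It starts standing in the socket, behind the bottles.
- filter_new_mid (a point): the new filter cartridge: plain upright cylinder 34 mm in diameter and 60 mm tall, white with a green top and a green band. 0.07 to 0.12 kg. This point is its centre, 30 mm above its underside; z is up its axis. It starts standing on the bench between robot and station, beside the beaker.
- side_tray: white shallow tray, the side area for the bottles: 240 mm along its x, 140 mm along its y, rim 12 mm high, walls and floor 5 mm thick. Fixed, to the left or to the right. Origin: centre of its underside, on the bench. Both bottles fit side by side along its x.
- waste_dish: red square shallow dish for used filters: 130 x 130 mm, rim 15 mm high, walls and floor 5 mm thick. Fixed, on the side opposite the tray. Origin: centre of its underside, on the bench.
- beaker: small empty clear glass beaker, 54 mm in diameter, 58 mm tall, beside the new filter (about 0.13 to 0.18 m between centres); to be left alone. Origin: centre of its underside.

How it is judged (in metres and radians):
On the way, in this order (a step that is already met when the one before it is completed fails the run):
1. both bottles stand upright and released in the white side tray (x of bottle_blue_mid in the frame of side_tray between -0.1 and 0.1 m and y of bottle_blue_mid in the frame of side_tray between -0.055 and 0.055 m and height (world z) of each of bottle_blue_mid, bottle_yellow_mid below 0.08 m and angle between each of bottle_blue_mid, bottle_yellow_mid's own z axis and vertical below 0.15 rad and x of bottle_yellow_mid in the frame of side_tray between -0.1 and 0.1 m and y of bottle_yellow_mid in the frame of side_tray between -0.055 and 0.055 m and linear speed of each of bottle_blue, bottle_yellow below 0.03 m/s and contact force between the fingers and bottle_blue below 0.1 N and contact force between the fingers and bottle_yellow below 0.1 N), for 0.2 s.
2. the used filter lies or stands released in the red waste dish, both bottles still in the tray (x of bottle_blue_mid in the frame of side_tray between -0.1 and 0.1 m and y of bottle_blue_mid in the frame of side_tray between -0.055 and 0.055 m and height (world z) of each of bottle_blue_mid, bottle_yellow_mid below 0.08 m and angle between each of bottle_blue_mid, bottle_yellow_mid's own z axis and vertical below 0.15 rad and x of bottle_yellow_mid in the frame of side_tray between -0.1 and 0.1 m and y of bottle_yellow_mid in the frame of side_tray between -0.055 and 0.055 m and x of filter_used_mid in the frame of waste_dish between -0.058 and 0.058 m and y of filter_used_mid in the frame of waste_dish between -0.058 and 0.058 m and height (world z) of filter_used_mid below 0.048 m and linear speed of filter_used below 0.03 m/s and contact force between the fingers and filter_used below 0.1 N), for 0.2 s.
3. the new filter stands upright and released in the socket, both bottles still in the tray (x of bottle_blue_mid in the frame of side_tray between -0.1 and 0.1 m and y of bottle_blue_mid in the frame of side_tray between -0.055 and 0.055 m and height (world z) of each of bottle_blue_mid, bottle_yellow_mid below 0.08 m and angle between each of bottle_blue_mid, bottle_yellow_mid's own z axis and vertical below 0.15 rad and x of bottle_yellow_mid in the frame of side_tray between -0.1 and 0.1 m and y of bottle_yellow_mid in the frame of side_tray between -0.055 and 0.055 m and x of filter_used_mid in the frame of waste_dish between -0.058 and 0.058 m and y of filter_used_mid in the frame of waste_dish between -0.058 and 0.058 m and height (world z) of filter_used_mid below 0.048 m and horizontal distance between filter_new_mid and socket below 0.013 m and height (world z) of filter_new_mid below 0.051 m and angle between filter_new_mid's own z axis and vertical below 0.12 rad and linear speed of filter_new below 0.03 m/s and contact force between the fingers and filter_new below 0.1 N), for 0.2 s.
At the end, for the whole second after the job is handed in: Each bottle stands upright (within 0.12 rad) on the seat of its cap's colour, within 12 mm of the seat's centre; the new filter stands upright in the socket, within 13 mm of its centre, on its floor; the used filter is inside the waste dish; all four are released and at rest (horizontal distance between bottle_blue_mid and seat_blue below 0.012 m and height (world z) of each of bottle_blue_mid, bottle_yellow_mid below 0.083 m and angle between each of bottle_blue_mid, bottle_yellow_mid, filter_new_mid's own z axis and vertical below 0.12 rad and horizontal distance between bottle_yellow_mid and seat_yellow below 0.012 m and x of filter_used_mid in the frame of waste_dish between -0.058 and 0.058 m and y of filter_used_mid in the frame of waste_dish between -0.058 and 0.058 m and height (world z) of filter_used_mid below 0.048 m and horizontal distance between filter_new_mid and socket below 0.013 m and height (world z) of filter_new_mid below 0.051 m and linear speed of each of bottle_blue, bottle_yellow, filter_used, filter_new below 0.03 m/s and contact force between the fingers and bottle_blue below 0.1 N and contact force between the fingers and bottle_yellow below 0.1 N and contact force between the fingers and filter_used below 0.1 N and contact force between the fingers and filter_new below 0.1 N); the robot touches nothing.
It fails at once if the blue-capped bottle is tipped by more than 0.6 rad (angle between bottle_blue_mid's own z axis and vertical above 0.6 rad).
It fails at once if the yellow-capped bottle is tipped by more than 0.6 rad (angle between bottle_yellow_mid's own z axis and vertical above 0.6 rad).
It fails at once if the blue-capped bottle is dropped (falls freely faster than 0.7 m/s) (linear speed of bottle_blue above 0.7 m/s and contact force between the fingers and bottle_blue below 0.05 N).
It fails at once if the yellow-capped bottle is dropped (falls freely faster than 0.7 m/s) (linear speed of bottle_yellow above 0.7 m/s and contact force between the fingers and bottle_yellow below 0.05 N).
It fails at once if the beaker is moved by more than 25 mm or tipped (distance of beaker from where it was at the start of the episode above 0.025 m or angle between beaker's own z axis and vertical above 0.5 rad).
It also fails if it takes over 136 s, if anything falls off the work surface, if the arm or the gripper's body presses on something with over 40 N, if the wrist force passes 120 N, or if a joint passes its speed limit or range.

### The arm

A 6-joint arm with a two-finger parallel gripper is mounted at the origin on the work surface. World frame = base frame: x ahead of the robot, y to its left, z up, the work surface at z = 0. Lengths are in m, angles in degrees, forces in N, time in s.
With the tool pointing down it reaches from about 0.4 to 0.825 m from the base axis. Payload 7 kg.
Tool frame: the origin (TCP) lies midway between the tips of the shut fingers; the grasp point (between the pads) lies 19 mm behind it; z points along the fingers, y is the line along which they close (so a half turn about z gives the same grasp; the last joint's range is limited). The gripper opens to 88 mm and grips with 3 to 60 N. Pads are 19 mm wide; open, the fingers measure 130 mm over their backs; the gripper's body (78 mm by 193 mm) begins 47 mm behind the grasp point.
Start: joints at [-54.654, 20.546, 0.682, 0, -70.136, -16.507], TCP at [0.218, -0.639, 0.227] pointing down, gripper open.
Joint ranges: [-176.03, 176.03], [-82.01, 121.73], [-58.28, 71.71], [-173.87, 95.51], [-174.79, -0.11], [-173.66, 173.66]. Speed limits (degrees/s): [136.94, 136.94, 172.46, 180, 180, 180].

### API

Orientations are given as a 3x3 rotation matrix whose columns are the frame's x, y, z axes.
In Python, from rig import robot gives the robot as it stands. Calls block until the motion is done:
- robot.goto(position, orientation): joint-space move of the TCP to a pose.
- robot.servo_line(position, ori=None, speed=0.15): straight line of the TCP; ori=None keeps the orientation; speed is the mean speed in m/s.
- robot.movej(angles): joint-space move.
- robot.move_gripper(opening): opening from 0.0 (shut) to 1.0 (fully open); the grip force is fixed at half the most; returns when the fingers have stopped.
- robot.dwell(seconds).
- robot.ik(position, orientation): joint angles nearest the present ones, or None.
- robot.grab_frame(name): name is "side" or "top"; returns (picture, depth): 384x512x3 uint8, red, green, blue; 384x512 float32, m along the optical axis (not along the pixel's ray), 0 where there is no reading.
- robot.camera_info(name): a dict with "vfov" (degrees; the focal length in pixels is half the picture's height over the tangent of half this angle, whatever the lens; pixels are square), "cx", "cy" (the principal point, pixels), "k1" (the pictures are not rectified: a ray, as slopes to the right and down, at radius r is drawn at 1 + k1 r^2 times it, then the intrinsics apply), "view" (4x4, takes a point from world to camera coordinates). Camera axes: x right, y down, z forward; pixel columns grow to the right and rows downward; lengths in m; the calibration is good to about 2 mm. A picture is of the moment at which its call begins. camera_info takes no time and is no camera call.
A pose or a line that the arm cannot do raises robot.Unreachable and nothing moves.
- robot.job_done(): hands the job in; it is judged then, once.
Readings, each from a call of its own:
- robot.read_t(): time.
- robot.read_qpos(): joint angles.
- robot.read_qvel(): joint speeds.
- robot.read_effort(): joint torques, N m.
- robot.read_position(): TCP position.
- robot.read_tcp_rot(): TCP orientation.
- robot.read_force(): force on the tool from outside, world axes, zero at the start.
- robot.read_ft_torque(): the same for the moment, N m.
- robot.read_grip_width(): opening from 0.0 (shut) to 1.0 (fully open).
- robot.read_finger_force(): force on a finger pad.
Only numpy, scipy, OpenCV 4.12 (cv2) and the standard library are available. Lean on these libraries where they do the work, as an engineer would, in place of code of your own. Each camera call takes 0.05 s, during which the arm holds its last target. There are 200 camera calls.

## Working session

There is one attempt and no reset: what is moved stays moved. The work goes in short steps, each a Python script; the robot and the scene stay as the last script left them, time stands still between calls to the robot, and variables do not carry over. Pictures are saved under pics/ and viewed, at most 14 in all, crops included, and the job is handed in when it is done.

```bash
mkdir -p pics
cat > h.py <<'E'
import numpy as np, cv2
from rig import robot
def save(n,img): cv2.imwrite('pics/'+n,cv2.cvtColor(img,cv2.COLOR_RGB2BGR))
def cam(name):
    c=robot.camera_info(name); f=192/np.tan(np.radians(c['vfov']/2))
    K=np.array([[f,0,c['cx']],[0,f,c['cy']],[0,0,1]]); D=np.array([c['k1'],0,0,0,0.])
    return K,D,np.array(c['view'])
def rays(name,uv):
    K,D,V=cam(name)
    p=cv2.undistortPoints(np.asarray(uv,float).reshape(-1,1,2),K,D).reshape(-1,2)
    d=np.c_[p,np.ones(len(p))]@V[:3,:3]   # R^T d
    return -V[:3,:3].T@V[:3,3], d
def plane(name,uv,z):
    o,d=rays(name,uv); return o+d*((z-o[2])/d[:,2])[:,None]
def cloud(name,depth):
    o,d=rays(name,np.stack(np.meshgrid(np.arange(512),np.arange(384)),-1).reshape(-1,2))
    P=o+d*depth.reshape(-1,1); P[depth.ravel()<=0]=np.nan
    return P.reshape(384,512,3)
E
python3 - <<'E'
from h import *
for n in('side','top'):
    p,d=robot.grab_frame(n); save(n+'0.png',p); np.savez(n+'0.npz',p=p,d=d)
    c=robot.camera_info(n); V=np.array(c['view']); print(n,c['vfov'],c['k1'],(-V[:3,:3].T@V[:3,3]).round(3),V[2,:3].round(2))
E
```

```text
side 48.967599450970184 -0.12320656117434753 [0.334 0.602 0.788] [ 0.28 -0.62 -0.73]
top 48.90018508402417 -0.09644050501177742 [4.790e-01 1.000e-03 1.066e+00] [ 0.11 -0.   -0.99]
```

View pics/top0.png

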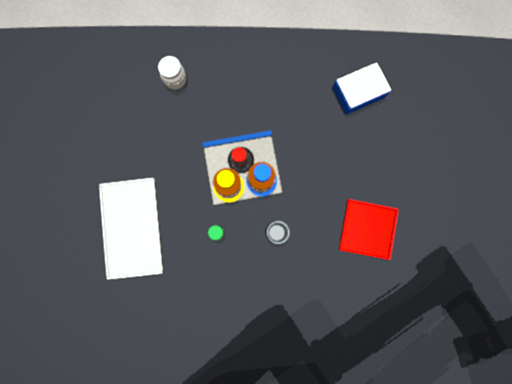

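View pics/side0.png

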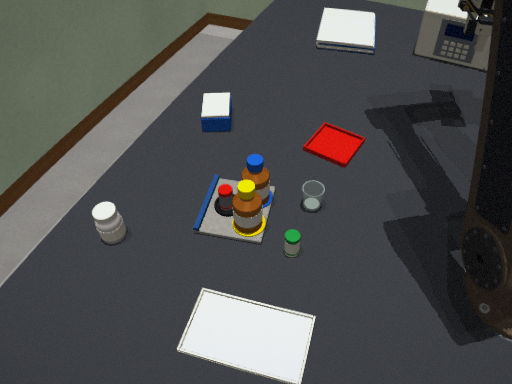

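The top view shows the yellow cap at (226,181), blue cap (262,173), red filter top (239,156), green top (216,233), beaker (278,232), tray (131,228) and dish (369,229). The side view agrees with this layout.

```bash
cat >> h.py <<'E'
HUE={'yellow':((22,140,120),(35,255,255)),'blue':((100,140,60),(120,255,255)),'green':((50,120,60),(80,255,255)),'red':((0,200,60),(6,255,255)),'white':((0,0,170),(180,70,255))}
def mask(p,c):
    h=cv2.cvtColor(p,cv2.COLOR_RGB2HSV); m=cv2.inRange(h,*HUE[c])
    if c=='red': m|=cv2.inRange(h,(174,200,60),(180,255,255))
    return m>0
def top_at(name,p,d,c,z,rough,r=0.04,tol=0.006):
    """centre of a flat coloured disc at height z, near rough (xy): pixels of the colour at that height, min circle recast on z"""
    P=cloud(name,d); m=mask(p,c)&(abs(P[...,2]-z)<tol)&(np.hypot(P[...,0]-rough[0],P[...,1]-rough[1])<r)
    v,u=np.nonzero(m); Q=plane(name,np.c_[u,v],z)[:,:2]
    (cx,cy),R=cv2.minEnclosingCircle(Q.astype(np.float32)); 
    return np.r_[Q.mean(0),cx,cy,R,len(u)]
E
python3 - <<'E'
from h import *
T=np.load('top0.npz')
px={'yellow':((226,181),.14),'blue':((262,173),.14),'red':((239,156),.075),'green':((216,233),.06)}
for n in('top','side'):
    Z=np.load(n+'0.npz')
    for c,(uv,z) in px.items():
        r=plane('top',[uv],z)[0]; print(n,c,top_at(n,Z['p'],Z['d'],c,z,r).round(4))
P=cloud('top',T['d'])
for nm,c,uv,z in(('tray','white',(131,228),.012),('dish','red',(369,229),.015)):
    _,L=cv2.connectedComponents(mask(T['p'],c).astype(np.uint8)); m=(L==L[uv[1],uv[0]])
    v,u=np.nonzero(m); Q=plane('top',np.c_[u,v],z)[:,:2]; print(nm,cv2.minAreaRect((Q*1000).astype(np.float32)), plane('top',[uv],.005), P[uv[1],uv[0]])
print('beaker',plane('top',[(278,232)],.03))
# station slab: light grey + blue lip
m=mask(T['p'],'blue')&(abs(P[...,2]-.022)<.006); 
_,L,S,_=cv2.connectedComponentsWithStats(m.astype(np.uint8)); k=L[134,250] or 1+S[1:,4].argmax()
v,u=np.nonzero(L==k); Q=plane('top',np.c_[u,v],.022)[:,:2]; print('lip',cv2.minAreaRect((Q*1000).astype(np.float32)))
E
```

```text
top yellow [6.103e-01 5.930e-02 6.103e-01 5.940e-02 1.890e-02 2.260e+02]
top blue [ 6.262e-01 -2.200e-02  6.265e-01 -2.240e-02  1.880e-02  2.180e+02]
top red [6.785e-01 3.280e-02 6.787e-01 3.290e-02 1.700e-02 1.540e+02]
top green [4.934e-01 8.580e-02 4.919e-01 8.590e-02 1.720e-02 1.460e+02]
side yellow [6.107e-01 5.750e-02 6.101e-01 5.700e-02 1.990e-02 1.940e+02]
side blue [ 6.261e-01 -2.210e-02  6.264e-01 -2.120e-02  2.220e-02  1.810e+02]
side red [6.778e-01 3.390e-02 6.770e-01 3.390e-02 1.820e-02 1.260e+02]
side green [4.923e-01 8.440e-02 4.925e-01 8.420e-02 1.840e-02 1.800e+02]
tray ((500.8607482910156, 303.14166259765625), (242.247314453125, 143.23257446289062), 7.555439472198486) [[0.50029337 0.30231202 0.005     ]] [0.50024684 0.30165896 0.00729692]
dish ((508.2140808105469, -294.88671875), (131.1051025390625, 129.91111755371094), 79.72547912597656) [[ 0.50833252 -0.29869652  0.005     ]] [ 5.08461338e-01 -3.00002419e-01  3.72164748e-04]
beaker [[ 0.49700766 -0.06658003  0.03      ]]
lip ((730.11279296875, 40.54437255859375), (12.070838928222656, 175.6463623046875), 11.156598091125488)
```

```bash
cat >> h.py <<'E'
a=np.radians(11.16); UX=np.array([np.cos(a),np.sin(a),0])
def ori(u): u=np.asarray(u,float); z=np.array([0,0,-1.]); return np.c_[np.cross(u,z),u,z]
R0=ori(UX)
if robot.ik([.6,.06,.25],R0) is None: R0=ori(-UX)
tx=np.array([np.cos(np.radians(7.56)),np.sin(np.radians(7.56))]); TRAY=np.array([.5008,.3025])
HI=.29
def pick(xy,z,wmin,wmax,opening=.7,hi=HI):
    robot.move_gripper(opening)
    robot.goto([*xy,hi],R0); robot.servo_line([*xy,z+.06],speed=.2); robot.servo_line([*xy,z],speed=.08)
    robot.move_gripper(0); w=robot.read_grip_width(); print('grip',round(w,3),round(robot.read_finger_force(),1),'pos',np.round(robot.read_position(),4))
    if not wmin<w<wmax: raise SystemExit('bad grip')
    robot.servo_line([*xy,z+.03],speed=.06); robot.servo_line([*xy,hi],speed=.2)
    print('held',round(robot.read_grip_width(),3))
def place(xy,z,opening=.7,hi=HI):
    robot.servo_line([*xy,hi],ori=R0,speed=.2); robot.servo_line([*xy,z+.03],speed=.15); robot.servo_line([*xy,z],speed=.03)
    print('F',np.round(robot.read_force(),2)); robot.dwell(.15); robot.move_gripper(opening); robot.dwell(.2)
    robot.servo_line([*xy,z+.06],speed=.1); robot.servo_line([*xy,hi],speed=.25); print('t',round(robot.read_t(),1))
E
python3 - <<'E'
from h import *
pt=[[.610,.0583,HI],[*TRAY+.055*tx,HI],[*TRAY-.055*tx,.105],[.6262,-.022,HI],[.508,-.295,.03],[.678,.033,.036]]
for u in(UX,-UX):
    print([None if (q:=robot.ik(p,ori(u))) is None else [round(float(q[0])),round(float(q[4])),round(float(q[5]))] for p in pt])
pick([.610,.0583],.113,.36,.5)
place(TRAY+.055*tx,.1045)
E
```

```text
[[24, -75, 167], [47, -76, 144], [54, -50, 137], None, [-11, -43, -158], [19, -49, 172]]
[[24, -75, -13], [47, -76, -36], [54, -50, -43], [16, -76, -5], [-11, -43, 22], [19, -49, -8]]
grip 0.426 30.0 pos [0.6104 0.0584 0.1134]
held 0.424
F [-0.28  0.25 -2.64]
t 13.5
```

```bash
sed -i 's/^R0=ori(UX)/R0=ori(-UX)/; /^if robot.ik/d' h.py
python3 - <<'E'
from h import *
robot.servo_line([*TRAY,.29],speed=.25)
pick([.6263,-.022],.113,.36,.5)
place(TRAY-.055*tx,.1045)
robot.goto([.508,-.3,.29],R0)
for n in('side','top'):
    p,d=robot.grab_frame(n); save(n+'1.png',p); np.savez(n+'1.npz',p=p,d=d)
    for c,s in(('yellow',1),('blue',-1)):
        print(n,c,(top_at(n,p,d,c,.13,TRAY+s*.055*tx)[:5]).round(4),TRAY+s*.055*tx)
    for c,r in(('yellow',(.610,.0583)),('blue',(.6263,-.022))):
        print(n,'seat',c,top_at(n,p,d,c,.015,r,.055,.01)[:5].round(4))
    print(n,'red',top_at(n,p,d,'red',.075,(.678,.033))[:5].round(4))
print(robot.read_t())
cv2.imwrite('pics/c1.png',cv2.resize(cv2.cvtColor(np.load('top1.npz')['p'],cv2.COLOR_RGB2BGR)[100:320,80:420],None,fx=2,fy=2))
E
```

```text
grip 0.428 30.0 pos [ 0.6267 -0.022   0.1133]
held 0.428
F [-0.76 -0.22 -3.02]
t 26.6
side yellow [0.5556 0.3082 0.5557 0.308  0.0193] [0.55532192 0.30973604]
side blue [0.4464 0.2937 0.4462 0.2934 0.0199] [0.44627808 0.29526396]
side seat yellow [0.609  0.0572 0.6101 0.0569 0.0403]
side seat blue [ 0.6255 -0.0248  0.6262 -0.0252  0.0398]
side red [0.678  0.0338 0.6776 0.0337 0.0176]
top yellow [0.5561 0.3082 0.556  0.3078 0.0189] [0.55532192 0.30973604]
top blue [0.4474 0.2925 0.4475 0.2921 0.0188] [0.44627808 0.29526396]
top seat yellow [0.6092 0.0579 0.6097 0.0554 0.0409]
top seat blue [ 0.6256 -0.024   0.6251 -0.0222  0.0398]
top red [0.6787 0.0329 0.6783 0.0334 0.0169]
28.8667
```

View pics/c1.png

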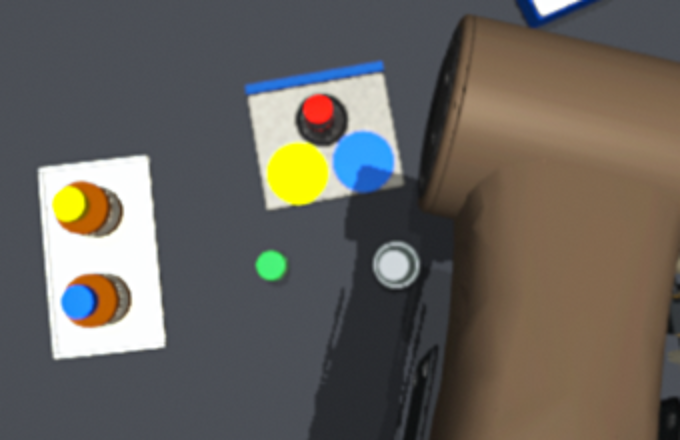

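The top crop shows both bottles standing in the tray, both seats clear, the used filter in the socket and the beaker untouched. Seat spacing measures 83.7 mm, which fits the 84 mm given.

```bash
cat >> h.py <<'E'
SY=np.array([.6092,.0576]); SB=np.array([.6256,-.0242]); SO=np.array([.677,.0292])
E
python3 - <<'E'
from h import *
pick([.6781,.0333],.036,.33,.45,hi=.2)
place([.508,-.296],.028,hi=.2)
p,d=robot.grab_frame('side'); save('side2.png',p)
pick([.4928,.0852],.021,.33,.45,hi=.2)
place(SO,.037,hi=.2)
robot.goto([.5,-.2,.29],R0)
for n in('side','top'):
    p,d=robot.grab_frame(n); save(n+'3.png',p)
    print(n,'green',top_at(n,p,d,'green',.075,SO)[:5].round(4))
    for c,s in(('yellow',1),('blue',-1)): print(n,c,(top_at(n,p,d,c,.13,TRAY+s*.055*tx)[:5]).round(4))
    print(n,'used',top_at(n,p,d,'red',.065,(.508,-.296))[:5].round(4))
E
```

```text
grip 0.382 30.0 pos [0.6785 0.0334 0.0364]
held 0.382
F [ 0.03  0.65 -1.2 ]
t 40.8
grip 0.387 30.0 pos [0.493  0.0853 0.0212]
held 0.385
F [ 0.5  -0.24 -1.18]
t 51.9
side green [0.6751 0.0291 0.6752 0.0299 0.0189]
side yellow [0.5556 0.3082 0.5557 0.308  0.0193]
side blue [0.4464 0.2937 0.447  0.2939 0.0199]
side used [ 0.5068 -0.2946  0.5054 -0.2952  0.0196]
top green [0.6758 0.0294 0.6751 0.0295 0.0166]
top yellow [0.5562 0.3083 0.5557 0.3081 0.0191]
top blue [0.4475 0.2923 0.4475 0.2918 0.0189]Traceback (most recent call last):
  File "<stdin>", line 12, in <module>
  File "h.py", line 27, in top_at
    v,u=np.nonzero(m); Q=plane(name,np.c_[u,v],z)[:,:2]
                         ~~~~~^^^^^^^^^^^^^^^^^^^
  File "h.py", line 14, in plane
    o,d=rays(name,uv); return o+d*((z-o[2])/d[:,2])[:,None]
        ~~~~^^^^^^^^^
  File "h.py", line 10, in rays
    p=cv2.undistortPoints(np.asarray(uv,float).reshape(-1,1,2),K,D).reshape(-1,2)
      ~~~~~~~~~~~~~~~~~~~^^^^^^^^^^^^^^^^^^^^^^^^^^^^^^^^^^^^^^^^^^
cv2.error: OpenCV(4.12.0) /io/opencv/modules/calib3d/src/undistort.dispatch.cpp:347: error: (-215:Assertion failed) CV_IS_MAT(_src) && CV_IS_MAT(_dst) && (_src->rows == 1 || _src->cols == 1) && (_dst->rows == 1 || _dst->cols == 1) && _src->cols + _src->rows - 1 == _dst->rows + _dst->cols - 1 && (CV_MAT_TYPE(_src->type) == CV_32FC2 || CV_MAT_TYPE(_src->type) == CV_64FC2) && (CV_MAT_TYPE(_dst->type) == CV_32FC2 || CV_MAT_TYPE(_dst->type) == CV_64FC2) in function 'cvUndistortPointsInternal'
```

View pics/side3.png

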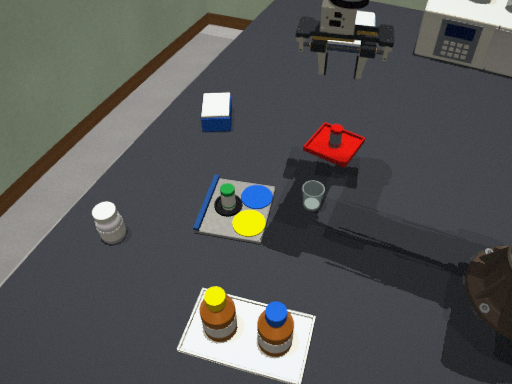

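The side view shows the new filter upright in the socket at (228,197), the used one standing in the dish at (336,135), and both bottles in the tray. The error came only from the arm hiding the dish in the top view. Next I'll return the bottles.

Run:
```python
from h import *
robot.servo_line([.5,.2,.29],speed=.3)
pick([.4469,.2932],.103,.36,.5); place(SB,.1145)
pick([.5558,.3084],.103,.36,.5); place(SY,.1145)
robot.goto([.5,.33,.29],R0)
for n in('side','top'):
    p,d=robot.grab_frame(n); save(n+'4.png',p)
    for c,r,z in(('yellow',SY,.14),('blue',SB,.14),('green',SO,.075),('red',(.508,-.296),.065)):
        try: q=top_at(n,p,d,c,z,r)[:5]; print(n,c,q.round(4),'err mm',(1000*(q[:2]-r)).round(1))
        except cv2.error: print(n,c,'hidden')
print(robot.read_t())
```

```text
grip 0.426 30.0 pos [0.4472 0.2934 0.1033]
held 0.425
F [ 0.27 -0.25 -2.5 ]
t 65.7
grip 0.428 30.0 pos [0.5561 0.3086 0.1033]
held 0.424
F [ 0.3  -0.8  -2.68]
t 77.1
side yellow hidden
side blue hidden
side green hidden
side red hidden
top yellow [0.6078 0.0597 0.6078 0.0597 0.019 ] err mm [-1.4  2.1]
top blue [ 0.624  -0.0223  0.6243 -0.0224  0.0188] err mm [-1.6  1.9]
top green [0.675  0.0293 0.6746 0.0291 0.0169] err mm [-2.   0.1]
top red [ 0.5081 -0.2959  0.5084 -0.2961  0.0174] err mm [0.1 0.1]
78.3167
```

View pics/top4.png

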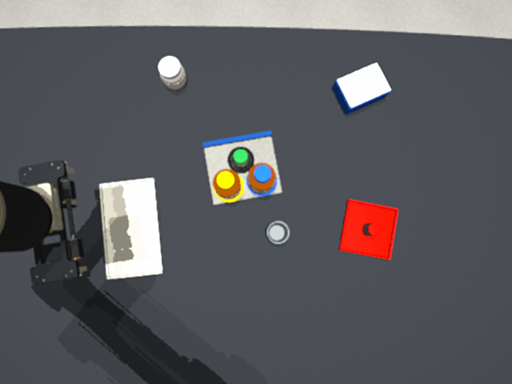

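The top view shows each bottle on its own seat, (226,181) and (262,174), the green filter in the socket at (240,156), and the used filter in the dish at (371,229). All offsets are under 3 mm and the robot is clear, so I'm handing in.

```bash
python3 -c "
from rig import robot
print(robot.job_done())"
```

```text
the job is handed in; nothing more can be done
None
```

The job is handed in at about 78 s of the 136 s; the hand-in returned no verdict, but the last top view showed both bottles on their own seats, the new filter upright in the socket (all within 3 mm of my measured targets), the used filter in the waste dish and the beaker where it started.

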